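# Weigh the twig wreath on the hook scale and mark the reading

### The job

Weigh the twig wreath: take it from its wooden stand, hang it on the hook of the spring scale and ease it down slowly until the scale carries its whole weight before you let go, so that the hook neither drops nor springs up and is never shoved or dragged to its end stop. Once it hangs free and still, slide the black index on the scale's side to the height of the hook's pointer, within one 5 mm division, and leave the wreath hanging and the other things on the table alone.

Things in the scene. Friction and masses are not known exactly. Their poses are not given: they have to be found in the camera images.
- wreath: Brown twig wreath, the one standing on edge in the wooden stand. Solid ring 154 mm across outside, hole 102 mm, 27 mm thick; loose twigs stick out 8 mm more and do not resist. Mass unknown, 150 to 450 g. z: axis of the ring (horizontal while it stands or hangs), y: up as it stands; origin on the axis, on one flat side.
- wreath_center (a point): Centre of the wreath's hole, half way through its thickness; axes as the wreath. Can be pinched across its thickness from above, 25 to 40 mm to one side of its topmost point, which leaves the top of the hole free for the hook; at 32 mm to the side the ring's band lies 40 to 70 mm above this centre.
- stand: Low wooden stand on the table, 90 x 190 mm and 44 mm high, fixed. Origin under its centre; the slot that holds the wreath runs along its y axis, 40 mm wide, floor 12 mm above the table, side rails up to 44 mm.
- scale: Spring scale, fixed to the table: grey base 220 x 110 x 16 mm, aluminium column 30 x 60 mm in section and 363 mm high with a ruled white face (a mark each 5 mm). Origin under the centre of the column; its -x axis is the front, along which the hook points; +y is the side on which the index sticks out.
- scale_hook (a joint): How far the hook carriage is drawn down, m: 0 with nothing hung, 0.1 at the end stop. Spring of 60 N/m (10 mm for each 61 g), lightly damped. Letting go before the scale carries the load, or after pressing it too far down, makes the hook move faster than 100 mm/s, which counts as dropped or sprung; more than 12 N on the hook counts as a shove.
- hook_seat (a point): Top of the 6 mm steel rod, middle of the hook's seat, 155 mm in front of the column's axis, 270 mm above the table unloaded. Moves with the hook; axes as the scale. The seat is level along x for 45 mm; its front end turns up 17 mm, 39 mm in front of this point; towards the column it rises 9 mm to a level arm. The wreath hangs with ring axis along the rod, centre 51 mm below this point.
- pointer (a point): Tip of the hook carriage's pointer on the ruled face; at the same height as point hook_seat and moves with it.
- index (a joint): How far the index has been slid down, m: 0 to 0.1; it slides straight up and down and stays where it is left (about 1.5 N of friction). Equal values of joint index and joint scale_hook mean that the index stands level with the pointer.
- index_tip (a point): Tip of the index on the ruled face, to be brought level with the pointer.
- index_grip (a point): Centre of the black paddle of the index, 98 mm to the +y side of the column's axis, at the height of the index tip. The paddle is 10 mm thick along the scale's x, 44 mm long along y and 26 mm high: pinch it from above across its thickness.
- tape: Roll of tape lying on the table between the stand and the scale, 96 mm across, 25 mm high; a bystander, to be left alone. Origin under its centre.
- cup: Small clear cup standing between the stand and the scale, 46 mm across, 47 mm high; a bystander, to be left alone. Origin under its centre.

How it is judged:
By the outcome, as a careful person would: the job done as asked, in the order asked, and still so for the second after the job is handed in, with the robot touching nothing.
It also fails if it takes over 72 s, if anything falls off the work surface, if the arm or the gripper's body presses on something with over 40 N, if the wrist force passes 120 N, or if a joint passes its speed limit or range.

### The arm

A 6-joint arm with a two-finger parallel gripper is mounted at the origin on a cart in front of the work surface, level with it; the furniture and walls round the work are solid. World frame = base frame: x ahead of the robot, y to its left, z up, the work surface at z = 0. Lengths are in m, angles in rad, forces in N, time in s.
With the tool pointing down it reaches from about 0.25 to 0.775 m from the base axis. Payload 4 kg.
Tool frame: the origin (TCP) lies at the centre of the arm's flange, where the gripper is bolted on; the fingertips stand 199 mm ahead of it and the grasp point (between the pads) lies 180 mm ahead of it (robot.tcp_to_tips is the z of the fingertips in the tool frame, in m); z points along the fingers, y is the line along which they close (so a half turn about z gives the same grasp; the last joint's range is limited). The gripper opens to 94 mm and grips with 3 to 60 N. Pads are 16 mm wide; open, the fingers measure 119 mm over their backs; the gripper's body (75 mm by 177 mm) begins 78 mm behind the grasp point.
Start: joints at [1.244, 0.087, 1.371, -0, 1.684, -0.103], TCP at [0.122, 0.536, 0.405] pointing down, gripper open.
Joint ranges: [-3.1, 3.1], [-0.76, 2.03], [0.27, 2.55], [-1.08, 4.22], [0.17, 2.65], [-2.57, 2.57]. Speed limits (rad/s): [2.79, 2.79, 3.14, 3.14, 3.14, 3.14].

### API

Orientations are given as [roll, pitch, yaw] about the fixed x, y, z axes, in that order (R = Rz(yaw) Ry(pitch) Rx(roll)).
In Python, from bench import robot gives the robot as it stands.
- The arm moves only by the tool play_rows, never from a script. Its arguments are lists of equal length, an entry for each row: "translation": the shift along the tool's x, y, z scaled (see below), a list of three; "twist": the turn, a rotation vector about the tool's x, y, z scaled (see below), a list of three; "gripper": the opening, from -1 (shut) to 1 (fully open). A call has 1 to 8 rows; each row shifts and turns the commanded pose from where the row before left it, along the tool's axes as they then stand; what a row does not reach is not made up. The controller multiplies each number of a shift by 0.04 m and each number of a turn by 0.1 rad. A row lasts 1/10 s, in which the tool goes at most 50 mm and 8.59 degrees, less where a joint would pass 70% of its speed; a pose out of reach is approached as far as the arm can. A call with a number of a shift or a turn outside -1 to 1 is refused whole. A call with a gripper value outside its range is refused whole. The fingers move at their own pace and stop on an object; the grip force is fixed at half the most. Time passes only in rows, so rows that do not move let the fingers close. It gives the time, the measured TCP pose, the force, the opening and the grip force at its end, in the units of the state.
- robot.get_obs(): the state, without advancing time (a new reading comes with each control period).
- robot.snapshot(name): name is "scene" or "top" or "wrist"; returns the picture (480x640x3 uint8, red, green, blue); there is no depth.
- robot.camera_model(name): a dict with "camera_matrix" (3x3 intrinsics, pixels), "rvec" (rotation vector, rad) and "tvec" (3), from world to camera coordinates, as OpenCV has them. Camera axes: x right, y down, z forward; pixel columns grow to the right and rows downward; lengths in m; the calibration is good to about 2 mm. A picture is of the moment at which its call begins: read the wrist's pose just before it. camera_model takes no time and is no camera call; for the wrist camera it gives the pose at the moment of the call.
- robot.close_job(): hands the job in; it is judged then, once.
Trained networks look in the newest picture that a camera, given by its name, has taken for a name from the list of things; names that differ only in an ending like _2 or _b are one class to them, and where a whole thing is asked for, a point or a joint stands for the part that bears it (a point fixed in the world has none). Each returns a list of dicts, best first, with "score" (0 to 1); they miss things now and then, are a little off and sometimes report something else, mostly with a low value. They report only what shows in the picture. A call takes as long as a camera call.
- robot.recognise(name, camera): "centre" ([x, y, z] in m, in world coordinates, good to about 4 mm: the middle of the surface that is visible of it).
- robot.spot_point(name, camera): "centre" ([x, y, z] in m, in world coordinates, good to about 4 mm: a listed point, or the origin of a listed thing).
The state is a dict: "time": time; "joint_positions": joint angles; "qvel": joint speeds; "joint_torque": joint torques, N m; "tool_pos": TCP position; "ee_rot": TCP orientation; "wrist_force": force on the tool from outside, world axes, zero at the start; "wrist_torque": the same for the moment, N m; "width": finger opening in m; "finger_force": force on a finger pad.
Only numpy, scipy, OpenCV 4.12 (cv2) and the standard library are available. Lean on these libraries where they do the work, as an engineer would, in place of code of your own. Each camera call takes 0.05 s, during which the arm holds its last target. There are 200 camera calls.

## Working session

There is one attempt and no reset: what is moved stays moved. The work goes in short steps, Python scripts to look and compute and a tool call to move; the robot and the scene stay as the last step left them, time stands still between calls to the robot, and variables do not carry over. Pictures are saved under pics/ and viewed, at most 10 in all, crops included, and the job is handed in when it is done.

Besides the shell and the picture viewer there is one more tool, called after ">>>" as name(argument=value, ...), one argument or row to a line, values as JSON. play_rows: Moves the arm, as the interface text tells. Its arguments: {"type":"object","properties":{"translation":{"type":"array","items":{"type":"array","items":{"type":"number","minimum":-1,"maximum":1}}},"twist":{"type":"array","items":{"type":"array","items":{"type":"number","minimum":-1,"maximum":1}}},"gripper":{"type":"array","items":{"type":"number"}}},"required":["translation","twist","gripper"]}

```bash
mkdir -p pics; ls; python3 - <<'E'
from bench import robot
import cv2,numpy as np
o=robot.get_obs();print({k:np.round(o[k],3) for k in('time','tool_pos','ee_rot','wrist_force','width')})
for c in('scene','top'):
    cv2.imwrite(f'pics/{c}0.png',robot.snapshot(c)[:,:,::-1])
    for n in('wreath_center','stand','scale','hook_seat','index_grip','index_tip','pointer','tape','cup'):
        r=robot.spot_point(n,c);print(c,n,[(np.round(d['centre'],3).tolist(),round(d['score'],2)) for d in r[:2]])
E
```

```text
pics
{'time': np.float64(0.0), 'tool_pos': array([0.122, 0.536, 0.404]), 'ee_rot': array([-3.139, -0.   ,  2.918]), 'wrist_force': array([ 0.308,  0.991, -0.613]), 'width': np.float64(0.094)}
scene wreath_center [([0.604, -0.226, 0.092], 0.67)]
scene stand [([0.608, -0.232, 0.0], 0.81)]
scene scale [([0.577, 0.184, 0.001], 0.68)]
scene hook_seat [([0.426, 0.182, 0.269], 0.87), ([0.578, 0.185, 0.004], 0.64)]
scene index_grip [([0.582, 0.282, 0.261], 0.76)]
scene index_tip [([0.561, 0.198, 0.261], 0.75)]
scene pointer [([0.562, 0.2, 0.266], 0.96)]
scene tape [([0.452, -0.011, 0.003], 0.92), ([0.564, 0.198, 0.268], 0.39)]
scene cup [([0.624, 0.016, 0.004], 0.77), ([0.453, -0.004, 0.001], 0.6)]
top wreath_center [([0.605, -0.239, 0.089], 0.86)]
top stand [([0.604, -0.234, 0.003], 0.59)]
top scale [([0.583, 0.182, -0.004], 0.58), ([0.619, 0.017, 0.005], 0.22)]
top hook_seat [([0.566, 0.199, 0.264], 0.62), ([0.429, 0.177, 0.271], 0.57)]
top index_grip [([0.578, 0.28, 0.264], 0.79), ([0.622, -0.229, 0.089], 0.69)]
top index_tip [([0.564, 0.201, 0.262], 0.89)]
top pointer [([0.564, 0.198, 0.271], 0.57)]
top tape [([0.447, -0.004, -0.004], 0.97)]
top cup [([0.621, 0.017, 0.004], 0.8), ([0.582, 0.178, -0.002], 0.49)]
```

View pics/scene0.png

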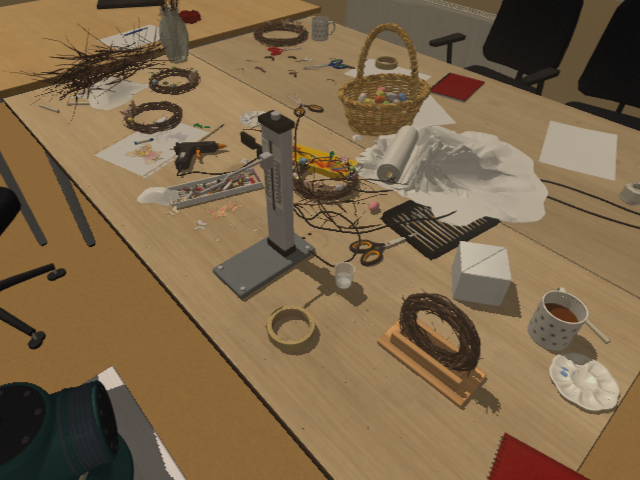

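View pics/top0.png

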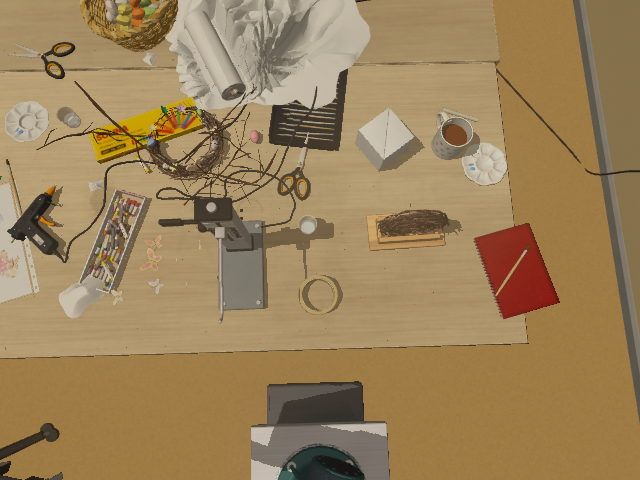

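The scene view shows the wreath in the stand at about (440,330), the scale's hook pointing towards the robot, and the tape and cup between them. The top view shows the stand at about (407,228) and the hook rod from (222,235) to (221,320), with both nearly aligned with the world axes.

>>> play_rows(
  translation=[
    [-0.77,-0.55,-0.2],
    [-0.77,-0.55,-0.2],
    [-0.77,-0.55,-0.2],
    [-0.77,-0.55,-0.2],
    [-0.77,-0.55,-0.2],
    [-0.77,-0.55,-0.2],
    [-0.77,-0.55,-0.2],
    [-0.77,-0.55,-0.2],
  ],
  twist=[
    [0,0,1],
    [0,0,1],
    [0,0,1],
    [0,0,1],
    [0,0,1],
    [0,0,1],
    [0,0,1],
    [0,0,1],
  ],
  gripper=[1,1,1,1,1,1,1,1],
)

```text
time: 1.8
tool_pos: [0.2306, 0.2606, 0.469]
ee_rot: [3.141, 0.0, 2.114]
wrist_force: [0.3, -0.6, 1.1]
width: 0.0942
finger_force: 0.0
```

>>> play_rows(
  translation=[
    [-0.95,0,0],
    [-0.95,0,0],
    [-0.95,0,0],
    [-0.95,0,0],
    [-0.95,0,0],
    [-0.95,0,0],
  ],
  twist=[
    [0,0,1],
    [0,0,1],
    [0,0,1],
    [0,0,1],
    [0,0,1],
    [0,0,0.47],
  ],
  gripper=[1,1,1,1,1,1],
)

```text
time: 2.4
tool_pos: [0.2962, 0.0457, 0.4688]
ee_rot: [3.141, -0.0, 1.568]
wrist_force: [1.0, -0.4, -0.4]
width: 0.094
finger_force: 0.0
```

>>> play_rows(
  translation=[
    [-0.7,0.86,0],
    [-0.7,0.86,0],
    [-0.7,0.86,0],
    [-0.7,0.86,0],
    [-0.7,0.86,0],
    [-0.7,0.86,0],
    [-0.7,0.86,0],
    [-0.7,0.86,0],
  ],
  twist=[
    [0,0,0],
    [0,0,0],
    [0,0,0],
    [0,0,0],
    [0,0,0],
    [0,0,0],
    [0,0,0],
    [0,0,0],
  ],
  gripper=[1,1,1,1,1,1,1,1],
)

```text
time: 3.2
tool_pos: [0.5728, -0.1781, 0.4685]
ee_rot: [3.141, -0.0, 1.571]
wrist_force: [0.3, 0.3, 0.9]
width: 0.094
finger_force: 0.0
```

```bash
python3 - <<'E'
from bench import robot
import cv2,numpy as np
o=robot.get_obs();print({k:np.round(o[k],3) for k in('time','tool_pos','ee_rot','wrist_force','width')})
m=robot.camera_model('wrist');print(m)
cv2.imwrite('pics/w1.png',robot.snapshot('wrist')[:,:,::-1])
for n in('wreath_center','stand'):
    r=robot.spot_point(n,'wrist');print(n,[(np.round(d['centre'],3).tolist(),round(d['score'],2)) for d in r[:2]])
E
```

```text
{'time': np.float64(3.2), 'tool_pos': array([ 0.573, -0.178,  0.469]), 'ee_rot': array([ 3.141, -0.   ,  1.571]), 'wrist_force': array([0.265, 0.296, 0.888]), 'width': np.float64(0.094)}
{'camera_matrix': array([[349.38397964,   0.        , 320.06735637],
       [  0.        , 349.38397964, 235.22290677],
       [  0.        ,   0.        ,   1.        ]]), 'rvec': array([-2.89614221e+00, -1.27649642e-03, -1.94325020e-04]), 'tvec': array([-0.57407344, -0.21337801,  0.40997117])}
wreath_center [([0.607, -0.234, 0.088], 0.92)]
stand [([0.607, -0.232, -0.001], 0.86)]
```

View pics/w1.png

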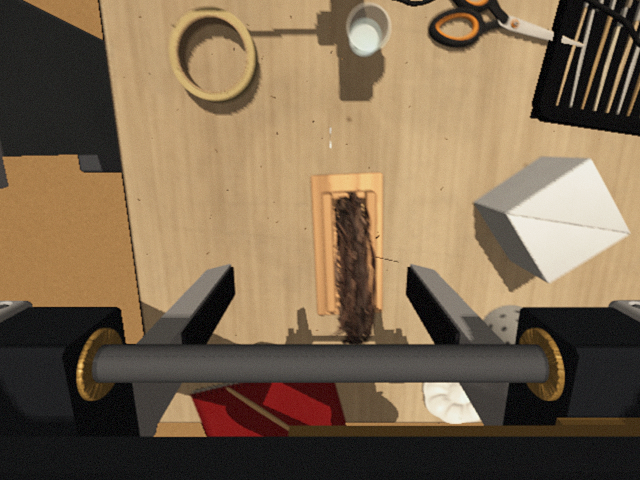

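The wrist view shows the stand's end at (312,175) to (383,173) and its left edge running down to (318,315). The wreath runs from (350,195) to (358,340).

```bash
cat > h.py <<'E'
from bench import robot
import cv2,numpy as np
def bp(m,px,z):
    R=cv2.Rodrigues(np.array(m['rvec']))[0];t=np.array(m['tvec']).ravel()
    c=-R.T@t;d=R.T@np.linalg.inv(m['camera_matrix'])@np.array([px[0],px[1],1.]);return c+d*(z-c[2])/d[2]
E
python3 - <<'E'
from h import *
m=robot.camera_model('wrist')
for z in (0.012,0.044):
    p=[bp(m,q,z)[:2] for q in((312,175),(318,315),(383,173),(381,265))];print(z,np.round(p,3).tolist(), [np.degrees(np.arctan2(*(p[i]-p[i+1]))) for i in (0,2)])
# wreath edges: top of band
print([np.round(bp(m,q,z),3).tolist() for q,z in(((334,270),.14),((375,270),.14),((337,200),.1),((367,200),.1))])
im=cv2.imread('pics/w1.png')
g=cv2.cvtColor(im,cv2.COLOR_BGR2GRAY)
for r in range(200,341,20):
    c=np.where(g[r,325:390]<90)[0]+325;print(r,c.min(),c.max(),np.median(c),len(c))
E
```

```text
0.012 [[0.563, -0.139], [0.569, -0.327], [0.65, -0.137], [0.652, -0.255]] [np.float64(-2.127684313867395), np.float64(-1.1851622003399624)]
0.044 [[0.563, -0.137], [0.57, -0.311], [0.644, -0.134], [0.646, -0.244]] [np.float64(-2.1276843138673827), np.float64(-1.1851622003400177)]
[[0.586, -0.217, 0.14], [0.624, -0.217, 0.14], [0.59, -0.157, 0.1], [0.62, -0.157, 0.1]]
200 335 365 350.0 31
220 336 366 349.5 28
240 337 370 352.5 32
260 337 374 353.5 32
280 336 374 352.5 34
300 339 371 355.0 33
320 339 381 359.0 41
340 328 389 359.0 47
```

>>> play_rows(
  translation=[
    [0,0,0],
    [-0.31,0.39,0.4],
    [-0.31,0.39,0.8],
    [0,0,0.8],
    [0,0,0.8],
    [0,0,0.5],
    [0,0,0.26],
    [0,0,0],
  ],
  twist=[
    [0,0,-0.3],
    [0,0,0],
    [0,0,0],
    [0,0,0],
    [0,0,0],
    [0,0,0],
    [0,0,0],
    [0,0,0],
  ],
  gripper=[1,1,1,1,1,1,1,1],
)

```text
time: 4.15
tool_pos: [0.6025, -0.1996, 0.3261]
ee_rot: [-3.141, -0.001, 1.602]
wrist_force: [-0.0, -0.4, 0.3]
width: 0.0941
finger_force: 0.0
```

>>> play_rows(
  translation=[
    [0,0,0],
    [0,0,0],
    [0,0,0],
    [0,0,0],
    [0,0,0],
    [0,0,0],
  ],
  twist=[
    [0,0,0],
    [0,0,0],
    [0,0,0],
    [0,0,0],
    [0,0,0],
    [0,0,0],
  ],
  gripper=[-1,-1,-1,-1,-1,-1],
)

```text
time: 4.75
tool_pos: [0.6035, -0.2007, 0.3264]
ee_rot: [3.141, -0.0, 1.601]
wrist_force: [0.3, -1.1, 0.4]
width: 0.0493
finger_force: 0.0
```

>>> play_rows(
  translation=[
    [0,0,0],
    [0,0,0],
    [0,0,0],
    [0,0,0],
    [0,0,0],
    [0,0,0],
  ],
  twist=[
    [0,0,0],
    [0,0,0],
    [0,0,0],
    [0,0,0],
    [0,0,0],
    [0,0,0],
  ],
  gripper=[-1,-1,-1,-1,-1,-1],
)

```text
time: 5.35
tool_pos: [0.6035, -0.2006, 0.3262]
ee_rot: [3.141, -0.0, 1.601]
wrist_force: [0.7, -0.0, -0.3]
width: 0.0271
finger_force: 29.7
```

>>> play_rows(
  translation=[
    [0,0,-0.2],
    [0,0,-0.3],
    [0,0,-0.4],
    [0,0,-0.6],
    [0,0,-0.6],
    [0,0,-0.6],
    [0,0,-0.6],
    [0,0,-0.6],
  ],
  twist=[
    [0,0,0],
    [0,0,0],
    [0,0,0],
    [0,0,0],
    [0,0,0],
    [0,0,0],
    [0,0,0],
    [0,0,0],
  ],
  gripper=[-1,-1,-1,-1,-1,-1,-1,-1],
)

```text
time: 6.15
tool_pos: [0.6032, -0.2006, 0.4836]
ee_rot: [-3.141, -0.0, 1.601]
wrist_force: [0.0, 0.2, -4.6]
width: 0.027
finger_force: 29.9
```

>>> play_rows(
  translation=[
    [0,0,-0.4],
    [0,0,-0.3],
    [0,0,0],
    [0,0,0],
    [0,0,0],
  ],
  twist=[
    [0,0,0],
    [0,0,0.3],
    [0,0,0],
    [0,0,0],
    [0,0,0],
  ],
  gripper=[-1,-1,-1,-1,-1],
)

```text
time: 6.65
tool_pos: [0.6035, -0.2007, 0.5089]
ee_rot: [-3.139, -0.001, 1.571]
wrist_force: [-0.5, -0.5, -4.3]
width: 0.0271
finger_force: 29.9
```

```bash
python3 - <<'E'
from h import *
o=robot.get_obs();print({k:np.round(o[k],3) for k in('time','tool_pos','wrist_force','wrist_torque')})
for c in('scene','top','wrist'):
    im=robot.snapshot(c);cv2.imwrite(f'pics/{c}2.png',im[:,:,::-1])
    for n in('wreath_center','hook_seat'):
        r=robot.spot_point(n,c);print(c,n,[(np.round(d['centre'],3).tolist(),round(d['score'],2)) for d in r[:2]])
E
```

```text
{'time': np.float64(6.65), 'tool_pos': array([ 0.604, -0.201,  0.509]), 'wrist_force': array([-0.538, -0.538, -4.285]), 'wrist_torque': array([ 0.072,  0.033, -0.028])}
scene wreath_center [([0.601, -0.227, 0.275], 0.67), ([0.562, 0.198, 0.261], 0.25)]
scene hook_seat []
top wreath_center [([0.601, -0.238, 0.273], 0.74)]
top hook_seat [([0.431, 0.177, 0.269], 0.64)]
wrist wreath_center [([0.603, -0.235, 0.268], 0.77), ([0.621, 0.012, -0.001], 0.65)]
wrist hook_seat []
```

View pics/scene2.png

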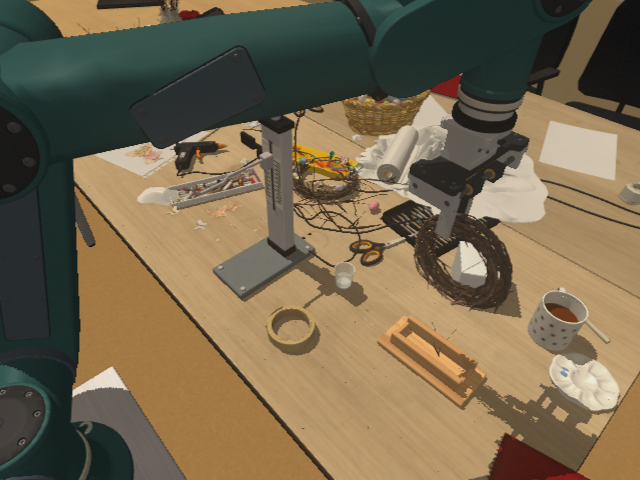

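>>> play_rows(
  translation=[
    [0.3,-0.5,0],
    [0.5,-0.9,0],
    [0.5,-0.98,0],
    [0.5,-0.98,0],
    [0.5,-0.98,0],
    [0.5,-0.98,0],
    [0.5,-0.9,0],
    [0.5,-0.6,0],
  ],
  twist=[
    [0,0,0],
    [0,0,0],
    [0,0,0],
    [0,0,0],
    [0,0,0],
    [0,0,0],
    [0,0,0],
    [0,0,0],
  ],
  gripper=[-1,-1,-1,-1,-1,-1,-1,-1],
)

```text
time: 7.9
tool_pos: [0.3279, -0.0477, 0.511]
ee_rot: [3.139, 0.001, 1.57]
wrist_force: [0.0, -0.6, -4.2]
width: 0.0267
finger_force: 30.0
```

>>> play_rows(
  translation=[
    [0.8,0,0.1],
    [0.95,0,0.1],
    [0.95,0,0.1],
    [0.95,0,0.1],
    [0.95,0,0],
    [0.95,0,0],
    [0.6,0,0],
    [0.3,0,0],
  ],
  twist=[
    [0,0,0],
    [0,0,0],
    [0,0,0],
    [0,0,0],
    [0,0,0],
    [0,0,0],
    [0,0,0],
    [0,0,0],
  ],
  gripper=[-1,-1,-1,-1,-1,-1,-1,-1],
)

```text
time: 8.7
tool_pos: [0.3301, 0.211, 0.4945]
ee_rot: [3.141, -0.001, 1.574]
wrist_force: [-1.2, 0.0, -4.0]
width: 0.0271
finger_force: 30.0
```

```bash
python3 - <<'E'
from h import *
o=robot.get_obs();print({k:np.round(o[k],3) for k in('time','tool_pos','wrist_force','wrist_torque')})
for c in('scene','top','wrist'):
    im=robot.snapshot(c);cv2.imwrite(f'pics/{c}3.png',im[:,:,::-1])
    for n in('wreath_center','hook_seat'):
        r=robot.spot_point(n,c);print(c,n,[(np.round(d['centre'],3).tolist(),round(d['score'],2)) for d in r[:2]])
E
```

```text
{'time': np.float64(8.7), 'tool_pos': array([0.33 , 0.211, 0.495]), 'wrist_force': array([-1.188,  0.013, -3.957]), 'wrist_torque': array([0.065, 0.114, 0.016])}
scene wreath_center [([0.331, 0.186, 0.257], 0.65)]
scene hook_seat [([0.43, 0.182, 0.27], 0.9)]
top wreath_center [([0.329, 0.173, 0.256], 0.8)]
top hook_seat [([0.428, 0.178, 0.269], 0.8), ([0.622, 0.012, 0.004], 0.34)]
wrist wreath_center [([0.33, 0.174, 0.257], 0.76)]
wrist hook_seat [([0.424, 0.181, 0.269], 0.66)]
```

View pics/wrist3.png

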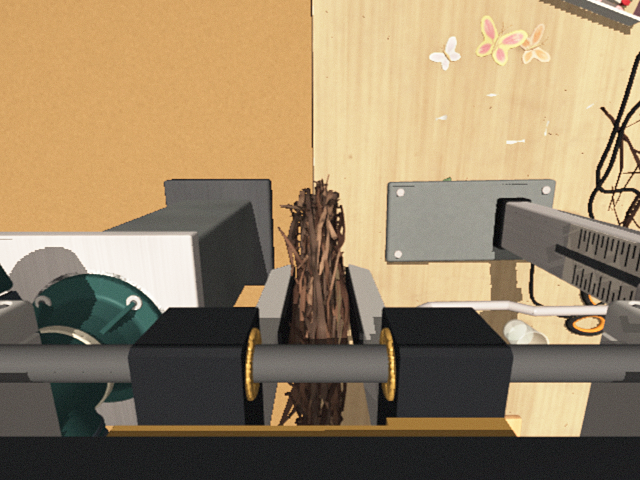

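The wrist view shows the hook rod running from its tip at about (428,305) to about (540,308). The wreath stands to its left across the fingers, and the base edge runs (386,183) to (553,180), so the yaw is about 1°.

```bash
python3 - <<'E'
from h import *
m=robot.camera_model('wrist')
print(np.round([bp(m,(430,303),.28),bp(m,(465,302),.267),bp(m,(500,302),.267)],3).tolist())
a,b=bp(m,(386,183),.016),bp(m,(553,180),.016);print(a,b)
im=cv2.imread('pics/wrist3.png');cv2.imwrite('pics/crop3.png',cv2.resize(im[270:340,390:580],None,fx=4,fy=4))
E
```

```text
[[0.399, 0.188, 0.28], [0.426, 0.183, 0.267], [0.449, 0.183, 0.267]]
[0.41862753 0.23488474 0.016     ] [0.63632877 0.23859764 0.016     ]
```

View pics/crop3.png

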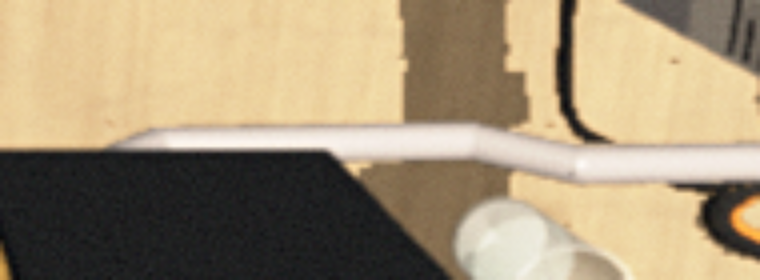

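The crop shows the level seat of the rod centred at row 305 of the wrist picture, so y is about 0.181, with the step up to the arm at crop column 480.

>>> play_rows(
  translation=[
    [0.08,0.2,0],
    [0,0.5,0],
    [0,0.6,0],
    [0,0.6,0],
    [0,0.4,0],
    [0,0.15,0],
    [0,0,0],
    [0,0,0],
  ],
  twist=[
    [0,0,-0.1],
    [0,0,0],
    [0,0,0],
    [0,0,0],
    [0,0,0],
    [0,0,0],
    [0,0,0],
    [0,0,0],
  ],
  gripper=[-1,-1,-1,-1,-1,-1,-1,-1],
)

```text
time: 9.95
tool_pos: [0.4284, 0.2134, 0.4943]
ee_rot: [-3.141, -0.0, 1.581]
wrist_force: [0.0, -0.1, -4.8]
width: 0.0269
finger_force: 30.0
```

```bash
python3 - <<'E'
from h import *
o=robot.get_obs();print({k:np.round(o[k],3) for k in('time','tool_pos','wrist_force','wrist_torque')})
for c in('scene','top'):
    im=robot.snapshot(c);cv2.imwrite(f'pics/{c}4.png',im[:,:,::-1])
    for n in('wreath_center','hook_seat','pointer'):
        r=robot.spot_point(n,c);print(c,n,[(np.round(d['centre'],3).tolist(),round(d['score'],2)) for d in r[:2]])
im=cv2.imread('pics/scene4.png');cv2.imwrite('pics/crop4.png',cv2.resize(im[60:260,170:430],None,fx=3,fy=3))
E
```

```text
{'time': np.float64(9.95), 'tool_pos': array([0.428, 0.213, 0.494]), 'wrist_force': array([ 0.024, -0.116, -4.758]), 'wrist_torque': array([ 0.055,  0.093, -0.032])}
scene wreath_center [([0.428, 0.188, 0.258], 0.56)]
scene hook_seat [([0.428, 0.181, 0.272], 0.8)]
scene pointer [([0.563, 0.2, 0.271], 0.74)]
top wreath_center [([0.426, 0.178, 0.257], 0.92)]
top hook_seat [([0.428, 0.176, 0.268], 0.62), ([0.606, -0.232, 0.003], 0.43)]
top pointer [([0.564, 0.2, 0.27], 0.65)]
```

View pics/crop4.png

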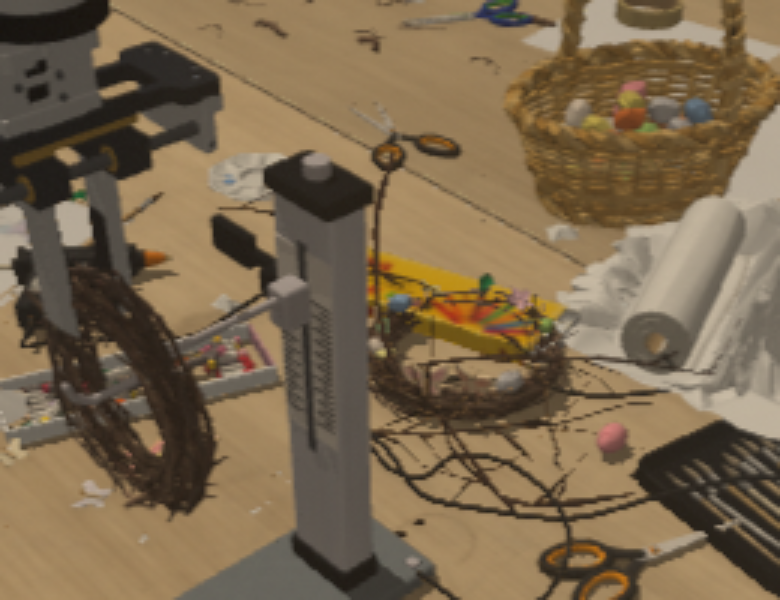

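The crop shows the rod passing through the wreath's hole, with the ring's top clear above the seat. Now I ease it down.

>>> play_rows(
  translation=[
    [0,0,0.2],
    [0,0,0.2],
    [0,0,0.2],
    [0,0,0.1],
    [0,0,0.1],
    [0,0,0.1],
    [0,0,0.1],
    [0,0,0.1],
  ],
  twist=[
    [0,0,0],
    [0,0,0],
    [0,0,0],
    [0,0,0],
    [0,0,0],
    [0,0,0],
    [0,0,0],
    [0,0,0],
  ],
  gripper=[-1,-1,-1,-1,-1,-1,-1,-1],
)

```text
time: 11.15
tool_pos: [0.4286, 0.2134, 0.4502]
ee_rot: [3.141, -0.0, 1.581]
wrist_force: [-0.1, 0.3, -4.1]
width: 0.0269
finger_force: 30.0
```

>>> play_rows(
  translation=[
    [0,0,0.1],
    [0,0,0.1],
    [0,0,0.1],
    [0,0,0.1],
    [0,0,0.1],
    [0,0,0],
    [0,0,0],
    [0,0,0],
  ],
  twist=[
    [0,0,0],
    [0,0,0],
    [0,0,0],
    [0,0,0],
    [0,0,0],
    [0,0,0],
    [0,0,0],
    [0,0,0],
  ],
  gripper=[-1,-1,-1,-1,-1,-1,-1,-1],
)

```text
time: 11.95
tool_pos: [0.4286, 0.2134, 0.4306]
ee_rot: [3.141, -0.0, 1.581]
wrist_force: [-0.6, 0.0, -2.8]
width: 0.0267
finger_force: 30.0
```

```bash
cat > st.py <<'E'
from h import *
f=[];t=[]
for i in range(6):
    robot.snapshot('top');o=robot.get_obs();f.append(o['wrist_force']);t.append(o['wrist_torque'])
print({k:np.round(o[k],3) for k in('time','tool_pos')},np.round(np.mean(f,0),2),np.round(np.std(f,0),2),np.round(np.mean(t,0),3))
for c in('scene','top'):
    robot.snapshot(c)
    for n in('wreath_center','hook_seat','pointer'):
        r=robot.spot_point(n,c);print(c,n,[(np.round(d['centre'],3).tolist(),round(d['score'],2)) for d in r[:2]])
E
python3 st.py
```

```text
{'time': np.float64(12.25), 'tool_pos': array([0.429, 0.213, 0.43 ])} [-0.43 -0.13 -3.2 ] [0.41 0.44 0.34] [-0.014  0.112  0.011]
scene wreath_center [([0.427, 0.185, 0.193], 0.73)]
scene hook_seat [([0.427, 0.181, 0.243], 0.9)]
scene pointer [([0.566, 0.199, 0.244], 0.62), ([0.626, 0.014, 0.002], 0.57)]
top wreath_center [([0.426, 0.176, 0.194], 0.86), ([0.564, 0.201, 0.242], 0.61)]
top hook_seat [([0.43, 0.177, 0.244], 0.74), ([0.449, -0.006, -0.004], 0.59)]
top pointer [([0.563, 0.2, 0.243], 0.64)]
```

>>> play_rows(
  translation=[
    [0,0,0.1],
    [0,0,0.1],
    [0,0,0.1],
    [0,0,0.1],
    [0,0,0.1],
    [0,0,0.1],
    [0,0,0.1],
    [0,0,0.1],
  ],
  twist=[
    [0,0,0],
    [0,0,0],
    [0,0,0],
    [0,0,0],
    [0,0,0],
    [0,0,0],
    [0,0,0],
    [0,0,0],
  ],
  gripper=[-1,-1,-1,-1,-1,-1,-1,-1],
)

```text
time: 13.45
tool_pos: [0.4287, 0.2135, 0.3982]
ee_rot: [3.141, -0.0, 1.581]
wrist_force: [-0.4, -0.0, -0.8]
width: 0.027
finger_force: 30.0
```

```bash
python3 st.py
```

```text
{'time': np.float64(13.75), 'tool_pos': array([0.429, 0.213, 0.399])} [ 0.45  0.56 -0.84] [0.59 0.56 0.36] [-0.01  -0.044  0.022]
scene wreath_center [([0.429, 0.188, 0.164], 0.77)]
scene hook_seat [([0.428, 0.18, 0.211], 0.9)]
scene pointer [([0.561, 0.198, 0.208], 0.88), ([0.627, 0.013, -0.0], 0.17)]
top wreath_center [([0.425, 0.174, 0.162], 0.86)]
top hook_seat [([0.428, 0.177, 0.212], 0.69)]
top pointer [([0.564, 0.199, 0.211], 0.89)]
```

>>> play_rows(
  translation=[
    [0,0,0.1],
    [0,0,0.1],
    [0,0,0.08],
    [0,0,0.05],
    [0,0,0],
    [0,0,0],
  ],
  twist=[
    [0,0,0],
    [0,0,0],
    [0,0,0],
    [0,0,0],
    [0,0,0],
    [0,0,0],
  ],
  gripper=[-1,-1,-1,-1,-1,-1],
)

```text
time: 14.75
tool_pos: [0.4287, 0.2135, 0.3852]
ee_rot: [3.141, -0.0, 1.581]
wrist_force: [0.9, 0.4, 0.6]
width: 0.0269
finger_force: 30.0
```

```bash
sed -i 's/range(6)/range(16)/' st.py; python3 st.py
```

```text
{'time': np.float64(15.55), 'tool_pos': array([0.429, 0.213, 0.385])} [ 0.86  0.34 -0.23] [0.5  0.63 0.52] [-0.021 -0.092  0.031]
scene wreath_center [([0.428, 0.188, 0.147], 0.59)]
scene hook_seat [([0.428, 0.182, 0.202], 0.73), ([0.583, 0.284, 0.26], 0.28)]
scene pointer [([0.563, 0.2, 0.198], 0.77)]
top wreath_center [([0.426, 0.177, 0.148], 0.56)]
top hook_seat [([0.429, 0.175, 0.198], 0.64)]
top pointer [([0.562, 0.198, 0.198], 0.67)]
```

>>> play_rows(
  translation=[
    [0,0,0.07],
    [0,0,0],
    [0,0,0],
    [0,0,0],
    [0,0,0],
    [0,0,0],
    [0,0,0],
    [0,0,0],
  ],
  twist=[
    [0,0,0],
    [0,0,0],
    [0,0,0],
    [0,0,0],
    [0,0,0],
    [0,0,0],
    [0,0,0],
    [0,0,0],
  ],
  gripper=[-1,-1,-1,0.3,0.3,0.3,0.3,0.3],
)

```text
time: 16.75
tool_pos: [0.4286, 0.2134, 0.3823]
ee_rot: [-3.141, -0.0, 1.581]
wrist_force: [0.7, -0.1, 0.1]
width: 0.0602
finger_force: 0.0
```

```bash
sed -i 's/range(16)/range(1)/' st.py; python3 st.py; python3 -c "
from h import *
im=robot.snapshot('scene')[:,:,::-1];cv2.imwrite('pics/crop5.png',cv2.resize(im[60:280,150:430],None,fx=2.7,fy=2.7));print(robot.get_obs()['width'])"
```

```text
{'time': np.float64(16.8), 'tool_pos': array([0.429, 0.213, 0.382])} [-0.1   0.24 -0.21] [0. 0. 0.] [-0.143  0.065  0.021]
scene wreath_center [([0.429, 0.179, 0.147], 0.76)]
scene hook_seat [([0.427, 0.182, 0.197], 0.92)]
scene pointer [([0.566, 0.199, 0.201], 0.54)]
top wreath_center [([0.428, 0.175, 0.144], 0.9)]
top hook_seat [([0.427, 0.176, 0.193], 0.85), ([0.606, -0.234, 0.001], 0.37)]
top pointer []
0.061034045545786675
```

View pics/crop5.png

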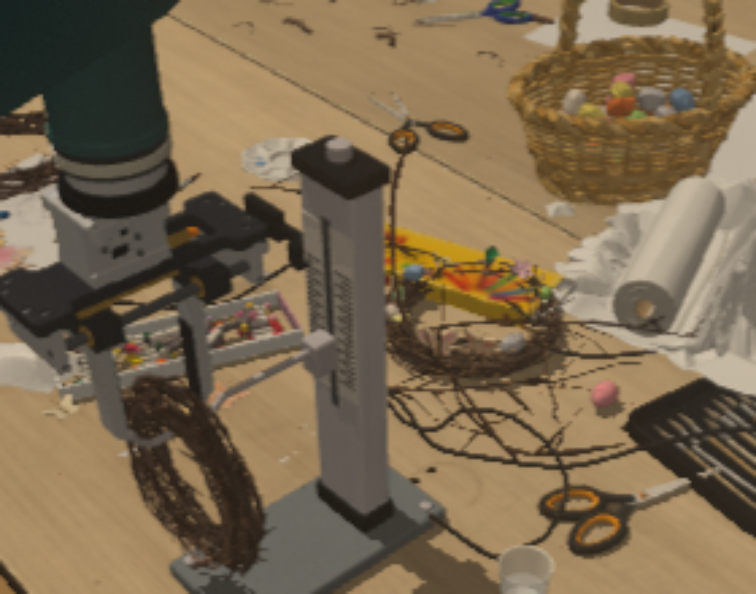

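The crop shows the wreath hanging on the hook with the fingers open on either side of it. I retreat upwards next.

>>> play_rows(
  translation=[
    [0,0,-0.1],
    [0,0,-0.3],
    [0,0,-0.5],
    [0,0,-0.5],
    [0,0,-0.6],
    [0,0,-0.5],
    [0,0,-0.5],
    [0,0,0],
  ],
  twist=[
    [0,0,0],
    [0,0,0],
    [0,0,0],
    [0,0,0],
    [0,0,0],
    [0,0,0],
    [0,0,0],
    [0,0,0],
  ],
  gripper=[0.3,0.3,0.3,0.3,0.3,0.3,1,1],
)

```text
time: 18.05
tool_pos: [0.4284, 0.2134, 0.5067]
ee_rot: [3.134, -0.003, 1.581]
wrist_force: [0.3, -0.5, 1.2]
width: 0.0738
finger_force: 0.0
```

>>> play_rows(
  translation=[
    [0.34,0.76,0],
    [0.34,0.76,0],
    [0.34,0.76,0],
    [0.34,0.76,0],
    [0.34,0.76,0],
    [0,0,0],
  ],
  twist=[
    [0,0,0],
    [0,0,0],
    [0,0,0],
    [0,0,0],
    [0,0,0],
    [0,0,0],
  ],
  gripper=[1,1,1,1,1,1],
)

```text
time: 18.65
tool_pos: [0.5835, 0.2842, 0.4969]
ee_rot: [-3.136, 0.002, 1.581]
wrist_force: [-0.9, -0.5, -0.3]
width: 0.0941
finger_force: 0.0
```

```bash
cat > ix.py <<'E'
from h import *
o=robot.get_obs();print({k:np.round(o[k],3) for k in('time','tool_pos','wrist_force')})
for c in('scene','top','wrist'):
    cv2.imwrite(f'pics/{c}6.png',robot.snapshot(c)[:,:,::-1])
    for n in('index_grip','index_tip','pointer','hook_seat','wreath_center'):
        r=robot.spot_point(n,c);print(c,n,[(np.round(d['centre'],3).tolist(),round(d['score'],2)) for d in r[:2]])
E
python3 ix.py
```

```text
{'time': np.float64(18.65), 'tool_pos': array([0.583, 0.284, 0.497]), 'wrist_force': array([-0.854, -0.451, -0.336])}
scene index_grip [([0.583, 0.282, 0.259], 0.52)]
scene index_tip [([0.56, 0.198, 0.264], 0.79)]
scene pointer [([0.563, 0.197, 0.198], 0.74)]
scene hook_seat [([0.428, 0.182, 0.199], 0.9)]
scene wreath_center []
top index_grip [([0.582, 0.28, 0.262], 0.69)]
top index_tip [([0.564, 0.201, 0.261], 0.74)]
top pointer [([0.561, 0.201, 0.197], 0.57)]
top hook_seat [([0.429, 0.174, 0.196], 0.76)]
top wreath_center [([0.426, 0.174, 0.147], 0.62)]
wrist index_grip [([0.578, 0.284, 0.262], 0.92), ([0.619, 0.014, 0.0], 0.59)]
wrist index_tip []
wrist pointer [([0.563, 0.198, 0.203], 0.73)]
wrist hook_seat []
wrist wreath_center [([0.58, 0.284, 0.262], 0.42)]
```

View pics/wrist6.png

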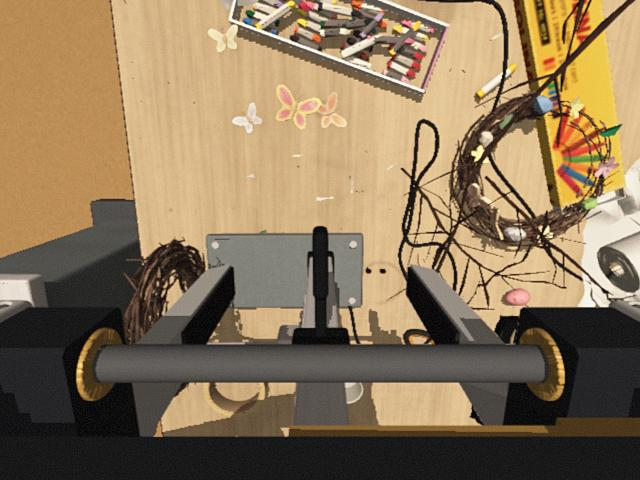

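The wrist view shows the black paddle at column 320 (rows 230–330), midway between the fingers, with the wreath hanging clear at lower left.

>>> play_rows(
  translation=[
    [0,0,0.5],
    [0,0,0.5],
    [0,0,0.37],
    [0,0,0],
    [0,0,0],
    [0,0,0],
    [0,0,0],
    [0,0,0],
  ],
  twist=[
    [0,0,0],
    [0,0,0],
    [0,0,0],
    [0,0,0],
    [0,0,0],
    [0,0,0],
    [0,0,0],
    [0,0,0],
  ],
  gripper=[1,1,1,1,-1,-1,-1,-1],
)

```text
time: 20.35
tool_pos: [0.58, 0.2829, 0.4486]
ee_rot: [3.14, -0.001, 1.581]
wrist_force: [0.0, 0.4, 0.0]
width: 0.0656
finger_force: 0.0
```

>>> play_rows(
  translation=[
    [0,0,0],
    [0,0,0],
    [0,0,0],
    [0,0,0],
    [0,0,0],
    [0,0,0],
    [0,0,0],
    [0,0,0],
  ],
  twist=[
    [0,0,0],
    [0,0,0],
    [0,0,0],
    [0,0,0],
    [0,0,0],
    [0,0,0],
    [0,0,0],
    [0,0,0],
  ],
  gripper=[-1,-1,-1,-1,-1,-1,-1,-1],
)

```text
time: 21.15
tool_pos: [0.5798, 0.283, 0.4475]
ee_rot: [-3.141, -0.0, 1.581]
wrist_force: [-0.8, 0.0, -0.4]
width: 0.0101
finger_force: 30.0
```

>>> play_rows(
  translation=[
    [0,0,0],
    [0,0,0],
    [0,0,0],
    [0,0,0],
  ],
  twist=[
    [0,0,0],
    [0,0,0],
    [0,0,0],
    [0,0,0],
  ],
  gripper=[-1,-1,-1,-1],
)

```text
time: 21.55
tool_pos: [0.5798, 0.283, 0.4475]
ee_rot: [-3.141, 0.0, 1.581]
wrist_force: [-1.8, -0.8, -0.2]
width: 0.0099
finger_force: 30.0
```

>>> play_rows(
  translation=[
    [0,0,0.2],
    [0,0,0.2],
    [0,0,0.2],
    [0,0,0.2],
    [0,0,0.2],
    [0,0,0.2],
    [0,0,0.2],
    [0,0,0.1],
  ],
  twist=[
    [0,0,0],
    [0,0,0],
    [0,0,0],
    [0,0,0],
    [0,0,0],
    [0,0,0],
    [0,0,0],
    [0,0,0],
  ],
  gripper=[-1,-1,-1,-1,-1,-1,-1,-1],
)

```text
time: 22.35
tool_pos: [0.58, 0.283, 0.3862]
ee_rot: [-3.141, 0.0, 1.581]
wrist_force: [-3.1, -0.7, 1.2]
width: 0.0097
finger_force: 30.0
```

>>> play_rows(
  translation=[
    [0,0,0.1],
    [0,0,0],
    [0,0,0],
  ],
  twist=[
    [0,0,0],
    [0,0,0],
    [0,0,0],
  ],
  gripper=[-1,-1,-1],
)

```text
time: 22.65
tool_pos: [0.58, 0.283, 0.3828]
ee_rot: [-3.141, 0.0, 1.581]
wrist_force: [-2.4, 0.1, -2.0]
width: 0.0096
finger_force: 30.0
```

```bash
python3 ix.py; python3 - <<'E'
from h import *
m=robot.camera_model('scene')
p=cv2.projectPoints(np.array([[.563,.199,.198],[.563,.199,.208]]),m['rvec'],m['tvec'],m['camera_matrix'],None)[0].reshape(-1,2);print(p)
u,v=p[0].astype(int);im=cv2.imread('pics/scene6.png')
a=cv2.resize(im[v-40:v+40,u-50:u+50],None,fx=8,fy=7,interpolation=cv2.INTER_CUBIC);cv2.imwrite('pics/c7.png',a);print(u,v)
E
```

```text
{'time': np.float64(22.65), 'tool_pos': array([0.58 , 0.283, 0.383]), 'wrist_force': array([-2.379,  0.119, -2.025])}
scene index_grip [([0.58, 0.282, 0.195], 0.57)]
scene index_tip [([0.56, 0.198, 0.2], 0.71)]
scene pointer [([0.567, 0.199, 0.196], 0.74)]
scene hook_seat [([0.428, 0.182, 0.197], 0.6), ([0.625, 0.012, 0.003], 0.44)]
scene wreath_center [([0.424, 0.185, 0.147], 0.91)]
top index_grip [([0.581, 0.277, 0.198], 0.62)]
top index_tip [([0.565, 0.202, 0.196], 0.62)]
top pointer [([0.562, 0.202, 0.197], 0.63)]
top hook_seat [([0.607, -0.235, 0.003], 0.72), ([0.429, 0.179, 0.195], 0.6)]
top wreath_center [([0.429, 0.175, 0.148], 0.56)]
wrist index_grip [([0.578, 0.281, 0.195], 0.82)]
wrist index_tip [([0.56, 0.198, 0.198], 0.68)]
wrist pointer []
wrist hook_seat []
wrist wreath_center [([0.56, 0.198, 0.198], 0.46)]
[[267.10482363 185.25386903]
 [266.85062815 181.35998837]]
267 185
```

View pics/c7.png

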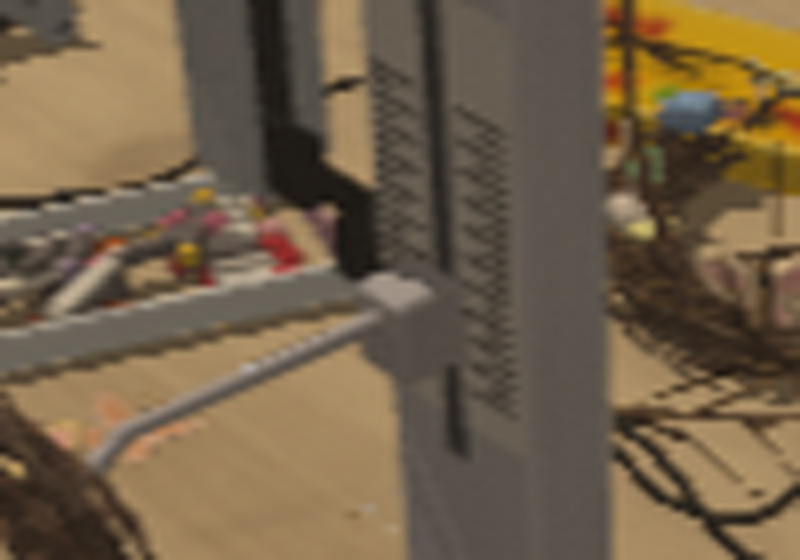

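The crop shows the black index meeting the hook carriage at the same height, at about (370,270) in the crop. The readings agree: index about 0.197 m, pointer about 0.197 m. Release and retreat.

>>> play_rows(
  translation=[
    [0,0,0],
    [0,0,0],
    [0,0,0],
    [0,0,0],
    [0,0,0],
    [0,0,0],
    [0,0,0],
    [0,0,0],
  ],
  twist=[
    [0,0,0],
    [0,0,0],
    [0,0,0],
    [0,0,0],
    [0,0,0],
    [0,0,0],
    [0,0,0],
    [0,0,0],
  ],
  gripper=[0.2,0.2,0.2,0.2,0.2,0.2,0.2,0.2],
)

```text
time: 24.35
tool_pos: [0.58, 0.283, 0.3835]
ee_rot: [3.142, -0.0, 1.581]
wrist_force: [0.3, 0.0, -0.6]
width: 0.056
finger_force: 0.0
```

>>> play_rows(
  translation=[
    [0,0,-0.2],
    [0,0,-0.5],
    [0,0,-0.6],
    [0,0,-0.6],
    [0,0,-0.6],
    [0,0,-0.5],
    [0,0,-0.3],
    [0,0,0],
  ],
  twist=[
    [0,0,0],
    [0,0,0],
    [0,0,0],
    [0,0,0],
    [0,0,0],
    [0,0,0],
    [0,0,0],
    [0,0,0],
  ],
  gripper=[0.2,0.2,0.2,0.2,0.2,0.2,0.2,0.2],
)

```text
time: 25.15
tool_pos: [0.5797, 0.2828, 0.5184]
ee_rot: [3.137, -0.002, 1.581]
wrist_force: [0.6, 1.1, 0.1]
width: 0.0565
finger_force: 0.0
```

```bash
python3 ix.py
```

```text
{'time': np.float64(25.15), 'tool_pos': array([0.58 , 0.283, 0.518]), 'wrist_force': array([0.629, 1.05 , 0.098])}
scene index_grip [([0.581, 0.281, 0.196], 0.65), ([0.438, 0.185, 0.148], 0.23)]
scene index_tip [([0.562, 0.2, 0.2], 0.72)]
scene pointer [([0.567, 0.197, 0.198], 0.76)]
scene hook_seat [([0.427, 0.182, 0.197], 0.77)]
scene wreath_center [([0.43, 0.185, 0.146], 0.97)]
top index_grip [([0.58, 0.279, 0.203], 0.68)]
top index_tip [([0.564, 0.201, 0.201], 0.84)]
top pointer [([0.561, 0.2, 0.196], 0.72)]
top hook_seat [([0.563, 0.202, 0.198], 0.69), ([0.431, 0.179, 0.195], 0.52)]
top wreath_center [([0.426, 0.174, 0.146], 0.91)]
wrist index_grip [([0.58, 0.281, 0.197], 0.86)]
wrist index_tip [([0.56, 0.198, 0.197], 0.82)]
wrist pointer [([0.563, 0.199, 0.205], 0.73), ([0.562, 0.197, 0.196], 0.65)]
wrist hook_seat []
wrist wreath_center [([0.429, 0.173, 0.146], 0.62)]
```

```bash
python3 -c "
from bench import robot
print(robot.close_job())"
```

```text
the job is handed in; nothing more can be done
None
```

The job is handed in at about 25 s of the 72 s allowed: the wreath hangs still on the scale's hook, drawn down about 73 mm (roughly 445 g), and the index is level with the pointer within about 2 mm by the camera readings.

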